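Hang a slide rack on the dipping lift and wind it down into the staining dish

ROBOT

A 6-joint arm with a two-finger parallel gripper is mounted at the origin on a cart in front of the work surface, level with it; the furniture and walls round the work are solid. World frame = base frame: x ahead of the robot, y to its left, z up, the work surface at z = 0. Lengths are in m, angles in rad, forces in N, time in s.
With the tool pointing down it reaches from about 0.375 to 0.975 m from the base axis. Payload 3.8 kg.
Tool frame: the origin (TCP) lies midway between the tips of the shut fingers; the grasp point (between the pads) lies 19 mm behind it; z points along the fingers, y is the line along which they close (so a half turn about z gives the same grasp; the last joint's range is limited). The gripper opens to 85 mm and grips with 20 to 120 N. Pads are 22 mm wide; open, the fingers measure 114 mm over their backs; the gripper's body (76 mm by 85 mm) begins 54 mm behind the grasp point. The pads swing forward as they close: fully open they stand 13 mm farther back than shut.
Start: joints at [-1.217, 0.264, 1.604, -0, 1.274, -0.037], TCP at [0.257, -0.624, 0.231] pointing down, gripper open.
Joint ranges: [-2.63, 2.63], [-0.94, 2.18], [0.31, 2.57], [-1.31, 4.45], [0, 2.66], [-2.55, 2.55]. Speed limits (rad/s): [2.57, 2.57, 3.14, 3.14, 3.14, 3.14].

INTERFACE

Orientations are given as a 3x3 rotation matrix whose columns are the frame's x, y, z axes.
In Python, from workcell import * gives the robot as it stands. The module is installed in compiled form; this text tells all that it offers.
- The arm moves only by the tool play_rows, never from a script. Its argument "motion" is one flat list of numbers, 7 for each row, row after row: the shift along the tool's x, y, z in m, then the turn, a rotation vector about the tool's x, y, z in rad, then the closure, from 0 (fully open) to 1 (shut). A call has 1 to 5 rows; each row shifts and turns the commanded pose from where the row before left it, along the tool's axes as they then stand; what a row does not reach is not made up. A row lasts 1/8 s, in which the tool goes at most 62.5 mm and 10.7 degrees, less where a joint would pass 70% of its speed; a pose out of reach is approached as far as the arm can. A call is refused whole if a number of a shift passes 0.0625 or a number of a turn 0.188, either way. A call with a gripper value outside its range is refused whole. The fingers move at their own pace and stop on an object; the grip force is fixed at half the most. Time passes only in rows, so rows that do not move let the fingers close. It gives the time, the measured TCP pose, the force, the opening and the grip force at its end, in the units of the state.
- observe(): the state, without advancing time (a new reading comes with each control period).
- read_camera(name): name is "side" or "top" or "wrist"; returns the picture (400x640x3 uint8, red, green, blue); there is no depth.
- camera_info(name): a dict with "camera_matrix" (3x3 intrinsics, pixels), "T" (4x4, takes a point from camera to world coordinates). Camera axes: x right, y down, z forward; pixel columns grow to the right and rows downward; lengths in m; the calibration is good to about 2 mm. The wrist camera is an equidistant fisheye: a pixel r from the principal point sees the ray r / f radians off the axis. A picture is of the moment at which its call begins: read the wrist's pose just before it. camera_info takes no time and is no camera call; for the wrist camera it gives the pose at the moment of the call.
- job_done(): hands the job in; it is judged then, once.
The state is a dict: "time_s": time; "joints": joint angles; "joint_velocities": joint speeds; "tau": joint torques, N m; "tcp_pos": TCP position; "tcp_rot": TCP orientation; "force": force on the tool from outside, world axes, zero at the start; "torque": the same for the moment, N m; "grip_width": finger opening in m; "gripper_force": force on a finger pad.
Only numpy, scipy, OpenCV 4.12 (cv2) and the standard library are available. Lean on these libraries where they do the work, as an engineer would, in place of code of your own. Each camera call takes 0.05 s, during which the arm holds its last target. There are 200 camera calls.

TASK

Hang the steel slide rack by its bail on the hook of the dipping lift, with the hook between the two white collars, and let go of it. Then turn the handwheel clockwise by its red revolving handle, a little over one full turn, until the lift is all the way down against its stop, so that the rack hangs upright in the clear dish. Keep the rack upright throughout, lower the lift only with the handwheel, and leave the small brown bottle, timer, slide box and wash bottle where they are.

Things in the scene. Friction and masses are not known exactly. Their poses are not given: they have to be found in the camera images.
- slide_rack: loose steel rack of 8 glass slides, 0.18 kg, 58 (x) x 94 (y) x 34 mm high, with a rigid bail of 8 mm rod: straight top rod along y from -52 to +52 mm, centre line 125 mm above the underside; legs at |y| = 60 mm at the top, 47 at the rack. Two white collars (15 mm dia.) fill |y| = 14 to 18 mm. Pinch the rod between collar and leg, about 36 mm off the middle. Origin: centre of underside, z up.
- bail_mid (a point): middle of the centre line of the bail's top rod, between the two collars (125 mm above the rack's underside); axes as the rack's
- stand: fixed dipping lift: grey base plate 208 (x, -102 to +106) x 370 (y) mm, top at z = 14 mm; 40 mm square column at x = 81, y = +100 mm, 340 mm high; white gearbox in front of it (x 28 to 62, y 62 to 138, up to z = 146 mm) that carries the handwheel. Origin: middle of the underside; x away from the robot (within the yaw), y left, z up.
- lift_arm: blue carriage on the column with an aluminium cross arm (22 mm square, front face 70 mm behind the hook's seat, top 25 mm above it) that ends in the hook. Slides straight down 10 mm per radian of the handwheel, 72 mm in all. Origin at the hook's seat, axes as the stand's.
- hook_seat (a point): centre of the bail rod when seated in the hook: a bent steel strip 20 mm wide (y), open upward; flat floor 10 mm wide (x) 4 mm below this point, walls widening to a 26 mm mouth 16 mm above it; front lip ends 19 mm above, strip behind rises to 28 mm and runs back to the arm. Lower the rod into it, rod along y. 225 mm above the counter with the lift up, 153 when down. Axes as the stand's.
- dish_floor (a point): centre of the inside floor of the clear rectangular dish that is fixed on the base plate straight under the hook; inside 92 mm (x) by 130 mm (y), walls 4 mm, rim 50 mm above this floor. Axes as the stand's. With the lift down, a hanging rack's underside is about 10 mm above this floor.
- handwheel (a joint): turn of the handwheel, rad: 0 = lift fully up, handle at the top of the wheel; grows as it turns clockwise as the robot sees it, which lowers the lift; hard stop at 7.2 = lift fully down. It starts between 0 and 0.7 and stays where it is left.
- wheel_hub (a point): centre of the handwheel (black rim 128 mm outer diameter, plane upright, facing the robot), on its axle, 105 mm above the counter; the axle runs along the stand's x. The wheel's plane lies at this point; its rim is 12 mm thick. Axes as the stand's.
- handle_mid (a point): middle of the red revolving handle, 20 mm thick, 54 mm long, sticking out level towards the robot 48 mm from the axle, from 8 to 62 mm in front of the wheel's plane (this point: 36 mm). It turns freely on its pin, so the gripper can keep its orientation as it goes round; it must lean back towards the robot, about 30 degrees, to clear wheel and gearbox. Axes turn with the wheel.
- stain_drop: small brown reagent bottle, 33 mm diameter, 75 mm high, bystander; origin in the middle of its underside
- slide_box: green slide box, 65 x 155 x 34 mm, bystander; origin in the middle of its underside
- bench_timer: white bench timer, 66 x 66 x 20 mm, bystander; origin in the middle of its underside
- wash_buffer: white wash bottle with a blue cap, 62 mm diameter, 150 mm high, bystander; origin in the middle of its underside

How it is judged:
By the outcome, as a careful person would: the job done as asked, in the order asked, and still so for the second after the job is handed in, with the robot touching nothing.
It also fails if it takes over 72 s, if anything falls off the work surface, if the arm or the gripper's body presses on something with over 40 N, if the wrist force passes 120 N, or if a joint passes its speed limit or range.

## Working session

There is one attempt and no reset: what is moved stays moved. The work goes in short steps, Python scripts to look and compute and a tool call to move; the robot and the scene stay as the last step left them, time stands still between calls to the robot, and variables do not carry over. Pictures are saved under pics/ and viewed, at most 10 in all, crops included, and the job is handed in when it is done.

Besides the shell and the picture viewer there is one more tool, called after "Request:" by a JSON object that holds its "op" and its "data", one argument or row to a line. play_rows: Moves the arm, as the interface text tells. Its arguments: {"type":"object","properties":{"motion":{"type":"array","items":{"type":"number"}}},"required":["motion"]}

```bash
mkdir -p pics
cat > h.py <<'E'
from workcell import *
import numpy as np, cv2
def snap(n,f):
    im=read_camera(n); cv2.imwrite('pics/'+f,im[:,:,::-1]); return im
def ray(n,u,v,info=None):
    c=info or camera_info(n); K=c['camera_matrix'];T=c['T']
    d=np.array([(u-K[0,2])/K[0,0],(v-K[1,2])/K[1,1],1.])
    return T[:3,3],T[:3,:3]@(d/np.linalg.norm(d))
def atz(n,u,v,z):
    o,d=ray(n,u,v); return o+d*(z-o[2])/d[2]
def proj(n,p):
    c=camera_info(n);q=np.linalg.inv(c['T'])@np.r_[p,1];q=c['camera_matrix']@q[:3];return q[:2]/q[2]
def tri(l):
    A=0;b=0
    for n,u,v in l:
        o,d=ray(n,u,v);P=np.eye(3)-np.outer(d,d);A=A+P;b=b+P@o
    return np.linalg.solve(A,b)
E
python3 - <<'E'
from h import *
np.set_printoptions(precision=3,suppress=True)
a=snap('top','top0.png');b=snap('side','side0.png')
for n in('top','side'):
    c=camera_info(n);print(n,c['camera_matrix'].tolist(),c['T'].round(3).tolist())
o=observe();print(o['time_s'],o['tcp_rot'],o['grip_width'])
E
```

```text
top [[434.76460885980623, 0.0, 318.6301201315311], [0.0, 434.76460885980623, 196.95191837870263], [0.0, 0.0, 1.0]] [[0.023, -0.995, 0.095, 0.384], [-1.0, -0.023, 0.004, -0.048], [-0.001, -0.095, -0.995, 1.51], [0.0, 0.0, 0.0, 1.0]]
side [[434.7473842107553, 0.0, 319.86549526173394], [0.0, 434.7473842107553, 192.52986240903942], [0.0, 0.0, 1.0]] [[-0.946, -0.112, 0.305, 0.062], [-0.324, 0.355, -0.877, 1.182], [-0.011, -0.928, -0.372, 0.671], [0.0, 0.0, 0.0, 1.0]]
0.1 [[ 0.925  0.381 -0.001]
 [ 0.381 -0.925  0.002]
 [ 0.    -0.002 -1.   ]] 0.08572728896983191
```

View pics/top0.png

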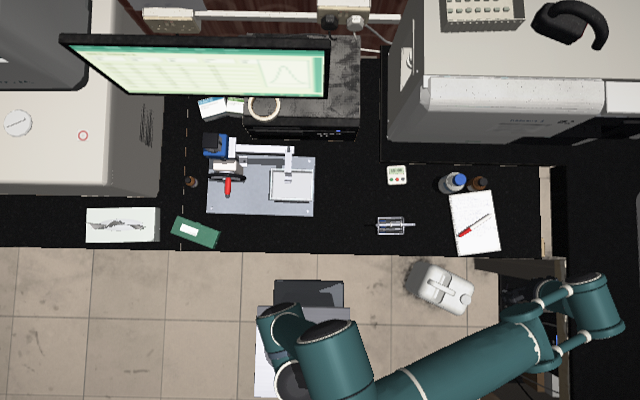

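View pics/side0.png

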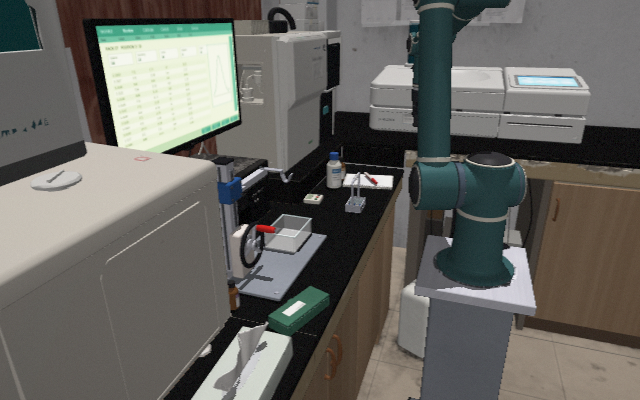

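The top view shows the stand at about (205–315, 130–217), rack at (393,225), and red handle at (227,186). The side view shows the stand at about (215–325, 150–300) and rack at (356,195). I'll enlarge these areas.

Run:
```python
import cv2,numpy as np
t=cv2.imread('pics/top0.png');s=cv2.imread('pics/side0.png')
def c(i,x,y,w,h,k): return cv2.resize(i[y:y+h,x:x+w],None,fx=k,fy=k,interpolation=cv2.INTER_CUBIC)
M=np.zeros((600,800,3),np.uint8)
def put(a,x,y): M[y:y+a.shape[0],x:x+a.shape[1]]=a
put(c(t,200,125,120,95,4),0,0)      # 480x380
put(c(t,370,205,50,40,6),490,0)     # 300x240
put(c(s,215,145,120,87,4)[:350],320 if 0 else 0,385) if 0 else None
put(c(s,210,150,110,55,4),0,380)    # 440x220
put(c(s,335,165,40,50,7),500,245)   # 280x350
cv2.imwrite('pics/m1.png',M)
```

```text
(no output)
```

View pics/m1.png

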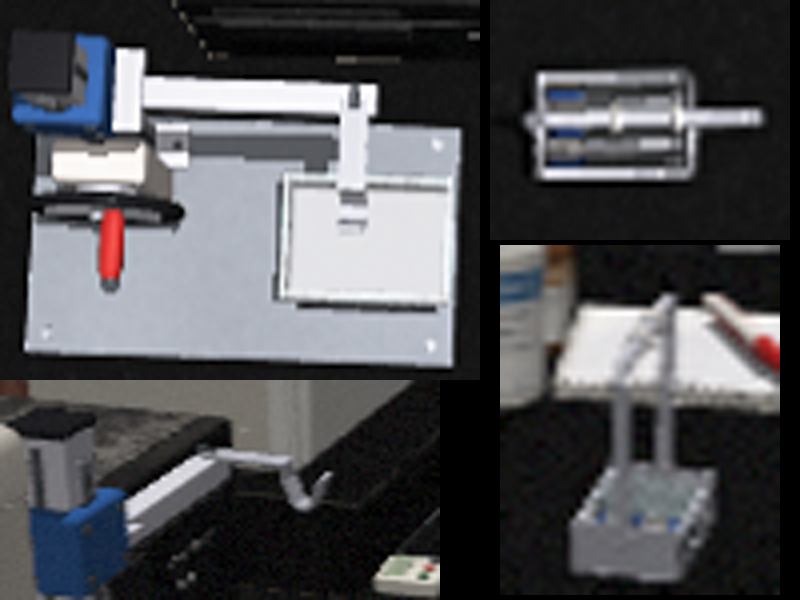

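Run:
```python
from h import *
np.set_printoptions(precision=4,suppress=True)
fl=atz('top',206.25,213,.014);fr=atz('top',313,216.75,.014);br=atz('top',315.5,156.75,.014)
print('corners',fl,fr,br,np.linalg.norm(fl-fr),np.linalg.norm(fr-br))
d=fl-fr;yaw=np.arctan2(-d[0],d[1]);d2=br-fr;yaw2=np.arctan2(d2[1],d2[0]);print('yaw',yaw,yaw2)
c,s=np.cos(yaw2*.4+yaw*.6),np.sin(yaw2*.4+yaw*.6);R=np.array([[c,-s],[s,c]])
for p,l in((fl,(-.102,.185)),(fr,(-.102,-.185)),(br,(.106,-.185))): print('org',p[:2]-R@l)
# dish corners outer rim z ~ .014+.004+.05
for u,v in((285,172),(457,178),(447,302),(278,297)): print('dish',atz('top',200+u/4,125+v/4,.068))
# hook in top / side
print('hook top',atz('top',200+353/4,125+214/4,.23), 'tri',tri([('top',200+353/4,125+214/4),('side',210+306/4,150+(497-380)/4)]))
print('handle tip',tri([('top',200+111/4,125+282/4)]*1+[('side',258,228)]))
print('rod ends',atz('top',376.2,224.8,.125),atz('top',415.3,224.5,.125))
print('rack c',atz('top',390.7,225.8,.034))
print('rod end side/tri', tri([('top',376.2,224.8),('side',335+(618-500)/7,165+(372-245)/7)]),tri([('top',415.3,224.5),('side',335+(670-500)/7,165+(298-245)/7)]))
```

```text
corners [0.4627 0.3435 0.014 ] [ 0.4581 -0.0246  0.014 ] [ 0.6676 -0.0283  0.014 ] 0.3681154502377871 0.2094830615597282
yaw -0.012388025649161005 -0.017604508365361194
org [0.562 0.157]
org [0.5628 0.1589]
org [0.5642 0.1582]
dish [0.6157 0.1185 0.068 ]
dish [ 0.6139 -0.0258  0.068 ]
dish [ 0.5094 -0.02    0.068 ]
dish [0.5104 0.1208 0.068 ]
hook top [0.5593 0.0483 0.23  ] tri [0.5613 0.0492 0.2202]
handle tip [0.534  0.2524 0.1542]
rod ends [ 0.4316 -0.2279  0.125 ] [ 0.4354 -0.3522  0.125 ]
rack c [ 0.4324 -0.2889  0.034 ]
rod end side/tri [ 0.4313 -0.2283  0.1226] [ 0.4353 -0.3532  0.1205]
```

Stand yaw is about -0.014, the hook is near (0.561, 0.048), and the rod middle is near (0.4335, -0.290) with yaw 0.03. Lengths match the given sizes to within a few mm. Next I'll move above the right-hand pinch point.

Request:
{"op": "play_rows", "data": {
  "motion": [0.0464,-0.0346,0.005,0,0,0,0,0.0464,-0.0346,0.005,0,0,0,0,0.0464,-0.0346,0.005,0,0,0,0,0.0464,-0.0346,0.005,0,0,0,0,0.0464,-0.0346,0.005,0,0,0,0]
}}

```text
time_s: 0.72
tcp_pos: [0.4062, -0.3739, 0.2057]
tcp_rot: [[0.925, 0.381, -0.0], [0.381, -0.925, 0.0], [-0.0, -0.0, -1.0]]
force: [0.2, -0.4, 0.1]
grip_width: 0.0849
gripper_force: 0.0
```

Request:
{"op": "play_rows", "data": {
  "motion": [0.0464,-0.0346,0.005,0,0,0,0,0,0,0,0,0,-0.173,0,0,0,0,0,0,-0.173,0,0,0,0,0,0,-0.173,0,0,0,0,0,0,-0.173,0]
}}

```text
time_s: 1.35
tcp_pos: [0.4352, -0.3257, 0.2007]
tcp_rot: [[0.464, 0.886, -0.001], [0.886, -0.464, 0.001], [0.0, -0.001, -1.0]]
force: [-0.6, 0.6, -0.2]
grip_width: 0.0855
gripper_force: 0.0
```

Request:
{"op": "play_rows", "data": {
  "motion": [0,0,0,0,0,-0.173,0,0,0,0,0,0,-0.173,0,0,0,0,0,0,-0.173,0,0,0,0,0,0,0,0]
}}

```text
time_s: 1.85
tcp_pos: [0.4352, -0.3259, 0.2008]
tcp_rot: [[-0.029, 1.0, -0.001], [1.0, 0.029, 0.001], [0.001, -0.001, -1.0]]
force: [-0.3, 0.7, 0.5]
grip_width: 0.0856
gripper_force: 0.0
```

Run:
```python
from h import *
np.set_printoptions(precision=4,suppress=True)
o=observe();print(o['time_s'],o['tcp_pos'],o['tcp_rot'],o['joints'],o['force'])
c=camera_info('wrist');print(c['camera_matrix'].tolist(),c['T'].round(4).tolist())
snap('wrist','w1.png')
```

```text
1.85 [ 0.4352 -0.3259  0.2008] [[-0.0291  0.9996 -0.0007]
 [ 0.9996  0.0291  0.0006]
 [ 0.0006 -0.0007 -1.    ]] [-0.6886  0.0382  1.9194 -0.      1.1849 -0.7177] [-0.3493  0.7401  0.5151]
[[309.70691628693146, 0.0, 317.59791646065], [0.0, 309.70691628693146, 193.37117969647764], [0.0, 0.0, 1.0]] [[0.9996, 0.0273, 0.0086, 0.4333], [0.0287, -0.9516, -0.3061, -0.2471], [-0.0002, 0.3062, -0.952, 0.3437], [0.0, 0.0, 0.0, 1.0]]
```

View pics/w1.png

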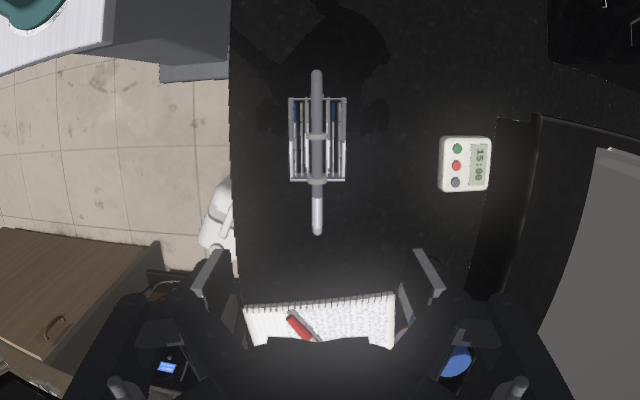

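The wrist picture shows the rod running from (316,72) to (317,234), with collars at (317,136) and (317,181). It is straight along the tool x axis.

```bash
cat >> h.py <<'E'
def wray(u,v):
    c=camera_info('wrist');K=c['camera_matrix'];T=c['T'];a=np.array([u-K[0,2],v-K[1,2]])/K[0,0];t=np.linalg.norm(a)
    d=np.r_[a/t*np.sin(t),np.cos(t)];return T[:3,3],T[:3,:3]@d
def watz(u,v,z):
    o,d=wray(u,v);return o+d*(z-o[2])/d[2]
E
python3 - <<'E'
from h import *
np.set_printoptions(precision=4,suppress=True)
for p in((316,72,.125),(317,234,.125),(317,136,.125),(317.5,181,.125),(291,98,.034),(345,181,.034),(291,181,.034)):print(watz(*p))
E
```

```text
[ 0.4318 -0.2295  0.125 ]
[ 0.4358 -0.3507  0.125 ]
[ 0.4338 -0.2748  0.125 ]
[ 0.435  -0.3079  0.125 ]
[ 0.4072 -0.2486  0.034 ]
[ 0.4643 -0.3324  0.034 ]
[ 0.4081 -0.334   0.034 ]
```

Request:
{"op": "play_rows", "data": {
  "motion": [-0.001,0,0.032,0,0,0,0,0,0,0.032,0,0,0,0,0,0,0.031,0,0,0,0,0,0,0,0,0,0,1,0,0,0,0,0,0,1]
}}

```text
time_s: 2.52
tcp_pos: [0.436, -0.3276, 0.1072]
tcp_rot: [[-0.03, 1.0, 0.001], [1.0, 0.03, -0.001], [-0.001, 0.001, -1.0]]
force: [0.1, -0.3, -0.2]
grip_width: 0.0519
gripper_force: 0.0
```

Request:
{"op": "play_rows", "data": {
  "motion": [0,0,0,0,0,0,1,0,0,0,0,0,0,1,0,0,0,0,0,0,1,0,0,0,0,0,0,1]
}}

```text
time_s: 3.02
tcp_pos: [0.4361, -0.3278, 0.1076]
tcp_rot: [[-0.031, 1.0, 0.001], [1.0, 0.031, -0.002], [-0.002, 0.001, -1.0]]
force: [-1.5, -0.5, 5.5]
grip_width: 0.0058
gripper_force: 58.7
```

Request:
{"op": "play_rows", "data": {
  "motion": [0,0,-0.02,0,0,0,1,0,0,-0.044,0,0,0.015,1,0,0,-0.044,0,0,0.015,1,0,0,-0.044,0,0,0.015,1,0.02,0,0,0,0,0,1]
}}

```text
time_s: 3.65
tcp_pos: [0.4379, -0.3091, 0.2627]
tcp_rot: [[0.016, 1.0, 0.007], [1.0, -0.016, -0.006], [-0.005, 0.007, -1.0]]
force: [0.2, 0.2, -2.1]
grip_width: 0.0056
gripper_force: 58.8
```

Request:
{"op": "play_rows", "data": {
  "motion": [0.04,0,0,0,0,0,1,0.04,0,0,0,0,0,1,0.04,0,0,0,0,0,1,0.04,0,0,0,0,0,1,0.04,0,0,0,0,0,1]
}}

```text
time_s: 4.28
tcp_pos: [0.4369, -0.1048, 0.2559]
tcp_rot: [[0.014, 1.0, -0.003], [1.0, -0.014, 0.001], [0.001, -0.003, -1.0]]
force: [0.3, 0.1, -2.5]
grip_width: 0.0058
gripper_force: 58.8
```

Request:
{"op": "play_rows", "data": {
  "motion": [0.04,0,0,0,0,0,1,0.04,0,0,0,0,0,1,0.025,0,0,0,0,0,1,0.014,0,0,0,0,0,1,0,0,0,0,0,0,1]
}}

```text
time_s: 4.9
tcp_pos: [0.4394, 0.0125, 0.257]
tcp_rot: [[0.012, 1.0, -0.002], [1.0, -0.012, -0.0], [-0.0, -0.002, -1.0]]
force: [-1.1, -0.5, -1.1]
grip_width: 0.0056
gripper_force: 58.8
```

Run:
```python
from h import *
np.set_printoptions(precision=4,suppress=True)
o=observe();print(o['time_s'],o['tcp_pos'],o['tcp_rot'],o['force'],o['grip_width'])
snap('wrist','w2.png');snap('side','s2.png');snap('top','t2.png')
s=cv2.imread('pics/s2.png');t=cv2.imread('pics/t2.png')
M=np.hstack([cv2.resize(s[130:280,210:350],None,fx=2.857,fy=3),cv2.resize(t[120:245,190:340],None,fx=2.66,fy=3.6)])
cv2.imwrite('pics/m2.png',M)
```

```text
4.9 [0.4394 0.0125 0.257 ] [[ 0.0121  0.9999 -0.0021]
 [ 0.9999 -0.0121 -0.0002]
 [-0.0002 -0.0021 -1.    ]] [-1.0697 -0.5444 -1.0627] 0.005641295364003827
```

View pics/w2.png

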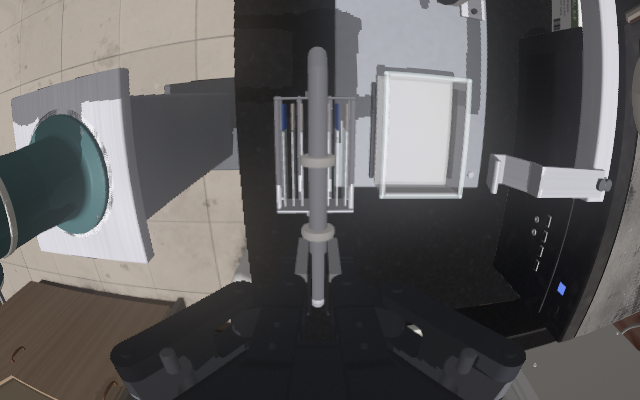

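View pics/m2.png

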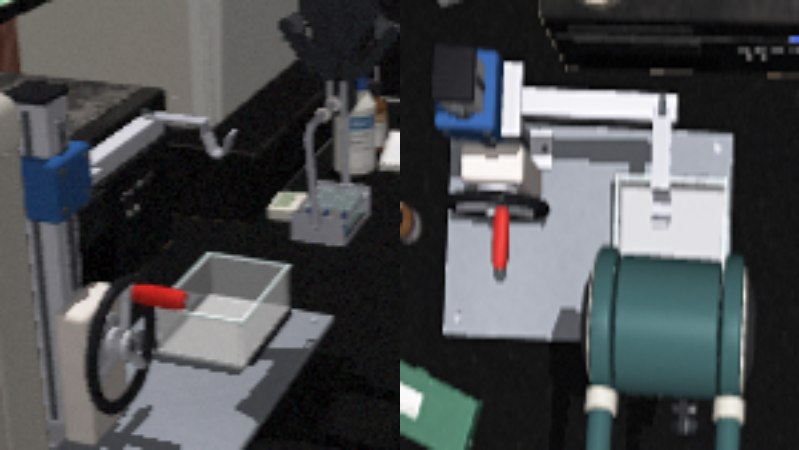

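In the wrist picture, the hook's front lip spans (493,155) to (495,193), and the collars are at (318,160) and (318,231). The side view shows the rack hanging upright.

Run:
```python
from h import *
np.set_printoptions(precision=4,suppress=True)
for p in((491,155,.243),(491,193,.243),(318,160,.2745),(318,231,.2745),(317,50,.2745),(317,303,.2745),(380,72,.068),(470,78,.068),(462,197,.068),(382,196,.068)):print(p,watz(*p))
print('lip top tri',tri([('side',210+236/2.857,130+130/3),('top',190+(660-400)/2.66,120+223/3.6)]))
print('hook bottom side/top',tri([('side',210+220/2.857,130+155/3),('top',190+(660-400)/2.66,120+214/3.6)]))
```

```text
(491, 155, 0.243) [0.5412 0.061  0.243 ]
(491, 193, 0.243) [0.5446 0.0379 0.243 ]
(318, 160, 0.2745) [0.4414 0.064  0.2745]
(318, 231, 0.2745) [0.4409 0.0317 0.2745]
(317, 50, 0.2745) [0.4417 0.1093 0.2745]
(317, 303, 0.2745) [ 0.4398 -0.009   0.2745]
(380, 72, 0.068) [0.5084 0.1174 0.068 ]
(470, 78, 0.068) [0.6158 0.1184 0.068 ]
(462, 197, 0.068) [ 0.6165 -0.0246  0.068 ]
(382, 196, 0.068) [ 0.5139 -0.0215  0.068 ]
lip top tri [0.545  0.0477 0.2408]
hook bottom side/top [0.5593 0.0511 0.2134]
```

Request:
{"op": "play_rows", "data": {
  "motion": [0.002,0.03,0,0,0,0,1,0,0.035,0,0,0,0,1,0,0.035,0,0,0,0,1,0,0.02,0,0,0,0,1,0,0,0,0,0,0,1]
}}

```text
time_s: 5.68
tcp_pos: [0.5612, 0.0109, 0.2578]
tcp_rot: [[0.016, 1.0, -0.001], [1.0, -0.016, -0.0], [-0.0, -0.001, -1.0]]
force: [-1.0, 0.3, -2.7]
grip_width: 0.0057
gripper_force: 58.8
```

Request:
{"op": "play_rows", "data": {
  "motion": [0,0,0.01,0,0,0,1,0,0,0.01,0,0,0,1,0,0,0.01,0,0,0,1,0,0,0.008,0,0,0,1,0,0,0,0,0,0,1]
}}

```text
time_s: 6.3
tcp_pos: [0.5594, 0.0122, 0.2192]
tcp_rot: [[0.014, 1.0, -0.002], [1.0, -0.014, 0.0], [-0.0, -0.002, -1.0]]
force: [0.6, -0.1, -2.4]
grip_width: 0.006
gripper_force: 58.8
```

Run:
```python
from h import *
np.set_printoptions(precision=4,suppress=True)
o=observe();print(o['time_s'],o['tcp_pos'],o['force'])
snap('wrist','w3.png');snap('side','s3.png')
s=cv2.imread('pics/s3.png');w=cv2.imread('pics/w3.png')
M=np.hstack([cv2.resize(s[140:240,240:340],None,fx=4,fy=4,interpolation=2),cv2.resize(w[90:290,230:430],None,fx=2,fy=2)])
cv2.imwrite('pics/m3.png',M)
```

```text
6.3 [0.5594 0.0122 0.2192] [ 0.6406 -0.1158 -2.382 ]
```

View pics/m3.png

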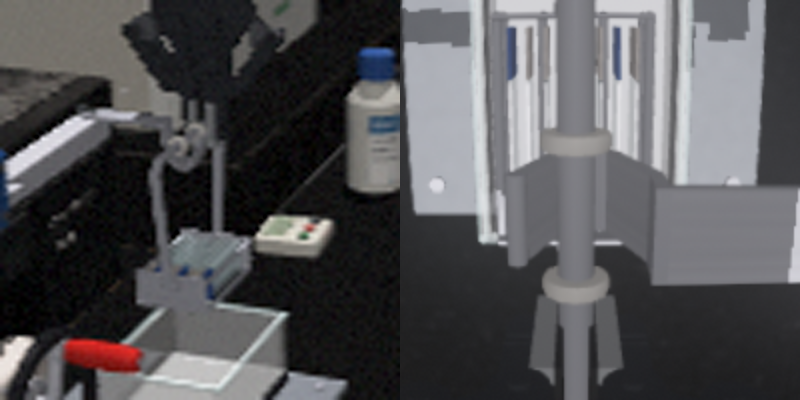

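The hook is between the collars, but the rod sits about 3 mm towards the front lip and 1.5 mm left. I'll correct both while lowering.

Request:
{"op": "play_rows", "data": {
  "motion": [-0.0015,0.003,0,0,0,0,1,0,0,0.005,0,0,0,1,0,0,0.004,0,0,0,1,0,0,0.002,0,0,0,1,0,0,0,0,0,0,1]
}}

```text
time_s: 7.02
tcp_pos: [0.563, 0.0106, 0.2089]
tcp_rot: [[0.014, 1.0, -0.001], [1.0, -0.014, 0.0], [0.0, -0.001, -1.0]]
force: [-0.1, -0.0, -1.9]
grip_width: 0.0055
gripper_force: 58.8
```

Request:
{"op": "play_rows", "data": {
  "motion": [0,0,0.002,0,0,0,1,0,0,0,0,0,0,1]
}}

```text
time_s: 7.28
tcp_pos: [0.5631, 0.0106, 0.2072]
tcp_rot: [[0.014, 1.0, -0.0], [1.0, -0.014, 0.0], [-0.0, -0.0, -1.0]]
force: [-0.0, -0.1, -1.9]
grip_width: 0.0061
gripper_force: 58.8
```

Request:
{"op": "play_rows", "data": {
  "motion": [0,0,0.0015,0,0,0,1,0,0,0,0,0,0,1]
}}

```text
time_s: 7.52
tcp_pos: [0.5631, 0.0106, 0.2057]
tcp_rot: [[0.014, 1.0, -0.0], [1.0, -0.014, 0.0], [0.0, -0.0, -1.0]]
force: [-0.2, -0.4, -1.7]
grip_width: 0.006
gripper_force: 58.8
```

Request:
{"op": "play_rows", "data": {
  "motion": [0,0,0.0015,0,0,0,1,0,0,0,0,0,0,1]
}}

```text
time_s: 7.78
tcp_pos: [0.5633, 0.0106, 0.2043]
tcp_rot: [[0.014, 1.0, 0.0], [1.0, -0.014, 0.0], [0.0, 0.0, -1.0]]
force: [0.0, -0.3, -0.9]
grip_width: 0.0057
gripper_force: 58.8
```

Request:
{"op": "play_rows", "data": {
  "motion": [0,0,0.001,0,0,0,1,0,0,0,0,0,0,1]
}}

```text
time_s: 8.02
tcp_pos: [0.5634, 0.0106, 0.2038]
tcp_rot: [[0.014, 1.0, 0.0], [1.0, -0.014, -0.0], [-0.0, 0.0, -1.0]]
force: [-1.3, 0.4, 1.1]
grip_width: 0.006
gripper_force: 59.0
```

Request:
{"op": "play_rows", "data": {
  "motion": [0,0,0.001,0,0,0,1,0,0,0,0,0,0,1]
}}

```text
time_s: 8.28
tcp_pos: [0.5634, 0.0106, 0.2032]
tcp_rot: [[0.014, 1.0, 0.001], [1.0, -0.014, -0.0], [-0.0, 0.001, -1.0]]
force: [-2.1, -0.2, 5.4]
grip_width: 0.0055
gripper_force: 59.4
```

Request:
{"op": "play_rows", "data": {
  "motion": [0,0,-0.0015,0,0,0,1,0,0,0,0,0,0,0.85,0,0,0,0,0,0,0.7,0,0,0,0,0,0,0.5,0,0,0,0,0,0,0.5]
}}

```text
time_s: 8.9
tcp_pos: [0.5632, 0.0106, 0.2036]
tcp_rot: [[0.014, 1.0, -0.0], [1.0, -0.014, 0.0], [0.0, -0.0, -1.0]]
force: [0.4, 0.3, -0.7]
grip_width: 0.0432
gripper_force: 0.0
```

Request:
{"op": "play_rows", "data": {
  "motion": [0,0,-0.01,0,0,0,0.5,0,0,-0.02,0,0,0,0.5,0,0,-0.03,0,0,0,0.5,0,0,-0.03,0,0,0,0.5,0,0,0,0,0,0,0.5]
}}

```text
time_s: 9.52
tcp_pos: [0.5656, 0.0106, 0.2991]
tcp_rot: [[0.014, 1.0, 0.009], [1.0, -0.014, -0.0], [-0.0, 0.009, -1.0]]
force: [-0.1, -0.5, -0.5]
grip_width: 0.0429
gripper_force: 0.0
```

Run:
```python
from h import *
np.set_printoptions(precision=4,suppress=True)
o=observe();print(o['time_s'],o['tcp_pos'],o['tcp_rot'],o['force'],o['grip_width'],o['joints'])
snap('side','s4.png');snap('top','t4.png');snap('wrist','w4.png')
s=cv2.imread('pics/s4.png');w=cv2.imread('pics/w4.png')
M=np.hstack([cv2.resize(s[140:290,210:340],None,fx=3.33,fy=3.33,interpolation=2)[:,:430],np.vstack([cv2.resize(w[60:310,200:570],None,fx=1,fy=1),np.zeros((250,370,3),np.uint8)])[:499]])
cv2.imwrite('pics/m4.png',M)
```

```text
9.525 [0.5656 0.0106 0.2991] [[ 0.0139  0.9999  0.0086]
 [ 0.9999 -0.0139 -0.0002]
 [-0.0001  0.0087 -1.    ]] [-0.1484 -0.5021 -0.4561] 0.042948006407612996 [-0.0253  0.016   1.7604 -0.      1.3566 -0.0114]Traceback (most recent call last):
  File "<stdin>", line 6, in <module>
    return _nx.concatenate(arrs, 1, dtype=dtype, casting=casting)
           ~~~~~~~~~~~~~~~^^^^^^^^^^^^^^^^^^^^^^^^^^^^^^^^^^^^^^^
ValueError: all the input array dimensions except for the concatenation axis must match exactly, but along dimension 0, the array at index 0 has size 500 and the array at index 1 has size 499
```

Run:
```python
import cv2,numpy as np
s=cv2.imread('pics/s4.png');w=cv2.imread('pics/w4.png')
a=cv2.resize(s[140:290,210:340],(430,500),interpolation=2);b=np.vstack([w[60:310,200:570],np.zeros((250,370,3),np.uint8)])
cv2.imwrite('pics/m4.png',np.hstack([a,b]))
```

```text
(no output)
```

View pics/m4.png

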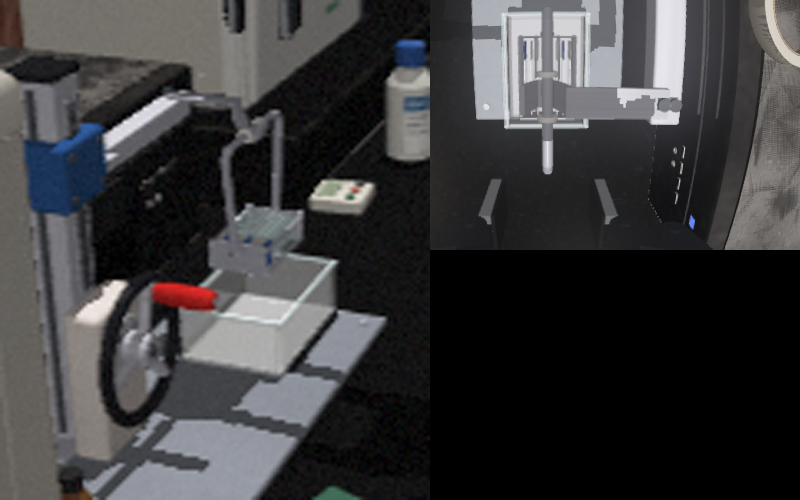

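The rack hangs from the hook between the collars, released, upright and above the dish. Next I'll measure the handle.

Run:
```python
from h import *
np.set_printoptions(precision=4,suppress=True)
print('wheel top',atz('top',227,178,.165), 'wheel L/R',atz('top',200+33/4,125+212/4,.105),atz('top',200+184/4,125+212/4,.105))
s=lambda x,y:('side',210+x/3.308,140+y/3.333)
t=lambda x,y:('top',200+x/4,125+y/4)
print('tip',tri([s(212,299),t(110,288)]),'root',tri([s(155,291),t(112,212)]))
o,d=ray(*s(140,350));
print('hub on plane x=.585',o+d*(.585-o[0])/d[0],'x=.58',o+d*(.58-o[0])/d[0])
th=.46
for xw in(.01,.016,.022):
  for th in (.1,.3,.5):
    h=np.array([.5644+xw,.258,.105]);b=h+[-.008,-.048*np.sin(th),.048*np.cos(th)];e=h+[-.062,-.048*np.sin(th),.048*np.cos(th)]
    f=lambda p:((proj('side',p)-[210,140])*[3.308,3.333]).round(0); g=lambda p:((proj('top',p)-[200,125])*4).round(0)
    print(xw,th,'side base',f(b),'tip',f(e),'top',g(b),g(e),'hub',f(h))
```

```text
wheel top [0.5655 0.2444 0.165 ] wheel L/R [0.5722 0.3186 0.105 ] [0.575  0.1954 0.105 ]
tip [0.5119 0.2452 0.1513] root [0.568  0.2446 0.1502]
hub on plane x=.585 [0.585  0.2472 0.0949] x=.58 [0.58   0.2561 0.1004]
0.01 0.1 side base [152. 293.] tip [213. 302.] top [100. 213.] [ 97. 281.] hub [145. 347.]
0.01 0.3 side base [158. 290.] tip [218. 299.] top [113. 213.] [110. 281.] hub [145. 347.]
0.01 0.5 side base [163. 290.] tip [223. 299.] top [125. 214.] [122. 282.] hub [145. 347.]
0.016 0.1 side base [146. 292.] tip [207. 301.] top [100. 205.] [ 97. 273.] hub [138. 346.]
0.016 0.3 side base [151. 289.] tip [212. 298.] top [113. 206.] [110. 274.] hub [138. 346.]
0.016 0.5 side base [156. 289.] tip [216. 298.] top [125. 207.] [122. 275.] hub [138. 346.]
0.022 0.1 side base [139. 291.] tip [200. 300.] top [101. 198.] [ 98. 266.] hub [132. 345.]
0.022 0.3 side base [144. 288.] tip [205. 297.] top [113. 198.] [110. 266.] hub [132. 345.]
0.022 0.5 side base [150. 288.] tip [210. 297.] top [125. 199.] [122. 267.] hub [132. 345.]
```

Request:
{"op": "play_rows", "data": {
  "motion": [0.03,-0.03,0,0,0,0,0,0.05,-0.02,0,0,0,0,0,0.05,-0.02,0,0,0,0,0,0.05,-0.006,0,0,0,0,0,0.054,0,0,0,0,0,0]
}}

```text
time_s: 10.3
tcp_pos: [0.4891, 0.2467, 0.2925]
tcp_rot: [[0.014, 1.0, -0.002], [1.0, -0.014, -0.001], [-0.001, -0.002, -1.0]]
force: [1.3, -0.8, 0.1]
grip_width: 0.0855
gripper_force: 0.0
```

Request:
{"op": "play_rows", "data": {
  "motion": [0,0,0,0,0,-0.1745,0,0,0,0,0,0,-0.1745,0,0,0,0,0,0,-0.1745,0,0,0,0,0,0,-0.1745,0,0,0,0,0,0,-0.1745,0]
}}

```text
time_s: 10.92
tcp_pos: [0.4896, 0.2453, 0.292]
tcp_rot: [[-0.761, 0.649, -0.003], [0.649, 0.761, -0.001], [0.001, -0.003, -1.0]]
force: [-0.2, 0.2, -0.4]
grip_width: 0.0851
gripper_force: 0.0
```

Request:
{"op": "play_rows", "data": {
  "motion": [0,0,0,0,0,-0.1745,0,0,0,0,0,0,-0.1745,0,0,0,0,0,0,-0.1745,0,0,0,0,0,0,-0.1745,0,0,0,0,0,0,0,0]
}}

```text
time_s: 11.55
tcp_pos: [0.4898, 0.2454, 0.2922]
tcp_rot: [[-1.0, 0.016, -0.003], [0.016, 1.0, -0.001], [0.002, -0.001, -1.0]]
force: [-0.4, -0.1, 0.6]
grip_width: 0.0852
gripper_force: 0.0
```

Request:
{"op": "play_rows", "data": {
  "motion": [0,0,0,0,-0.1745,0,0,0,0,0,0,-0.1745,0,0,0,0,0,0,-0.1745,0,0,0,0,0,0,0,0,0]
}}

```text
time_s: 12.05
tcp_pos: [0.4862, 0.2445, 0.2892]
tcp_rot: [[-0.869, 0.014, 0.494], [0.011, 1.0, -0.009], [-0.495, -0.003, -0.869]]
force: [0.1, 0.6, -0.1]
grip_width: 0.0858
gripper_force: 0.0
```

Run:
```python
from h import *
np.set_printoptions(precision=4,suppress=True)
o=observe();print(o['time_s'],o['tcp_pos'],o['tcp_rot'],o['force'],o['joints'])
R=o['tcp_rot'];print('to pre',R.T@(np.array([.4955,.245,.2214])-o['tcp_pos']))
print('to grasp',R.T@(np.array([.5455,.245,.1348])-o['tcp_pos']))
```

```text
12.05 [0.4862 0.2445 0.2892] [[-0.8691  0.0139  0.4944]
 [ 0.0107  0.9999 -0.0092]
 [-0.4945 -0.0027 -0.8692]] [ 0.0821  0.6249 -0.0563] [ 0.6052 -0.2897  2.128  -0.3758  0.906  -0.7785]
to pre [0.0255 0.0008 0.0635]
to grasp [0.0249 0.0017 0.1635]
```

Request:
{"op": "play_rows", "data": {
  "motion": [0.0125,0.001,0.032,0,0,0,0,0.0125,0,0.032,0,0,0,0,0,0,0,0,0,0,0]
}}

```text
time_s: 12.42
tcp_pos: [0.5004, 0.2453, 0.2229]
tcp_rot: [[-0.869, 0.017, 0.494], [0.013, 1.0, -0.011], [-0.494, -0.003, -0.869]]
force: [0.1, 0.0, -0.4]
grip_width: 0.0854
gripper_force: 0.0
```

Run:
```python
from h import *
np.set_printoptions(precision=4,suppress=True)
o=observe();print(o['time_s'],o['tcp_pos'])
c=camera_info('wrist');np.savez('w5.npz',**c)
w=snap('wrist','w5.png')[:,:,::-1];s=snap('side','s5.png')[:,:,::-1]
a=cv2.resize(w[100:400,120:520],(800,600))
b=cv2.resize(s[190:260,240:320],(240,210),interpolation=2);a[390:,:240]=b
cv2.imwrite('pics/m5.png',a)
```

```text
12.425 [0.5004 0.2453 0.2229]
```

View pics/m5.png

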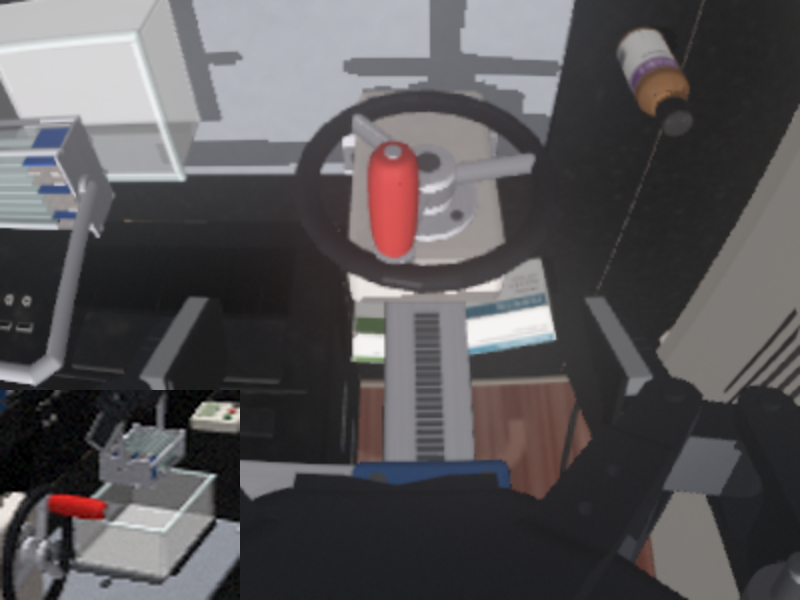

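The wrist picture shows the handle from (393,150) to (395,255) in the crop, centred between the fingers, with the wheel rim from 297 to 555. I'll compute the offsets.

Run:
```python
from h import *
np.set_printoptions(precision=4,suppress=True)
f=lambda u,v:wray(120+u/2,100+v/2)
for n,u,v,x in(('tip',393,152,.512),('root',395,257,.566),('rimL',297,190,.570),('rimR',557,190,.570),('rimtop',427,285,.572),('rimbot',430,92,.570)):
    o,d=f(u,v);print(n,o+d*(x-o[0])/d[0])
o,d=f(394,205);
print('mid at z',o+d*(.152-o[2])/d[2])
o=observe();R=o['tcp_rot'];print('to grasp',R.T@(np.array([.5455,.245,.1348])-o['tcp_pos']))
```

```text
tip [0.512  0.246  0.1609]
root [0.566  0.2458 0.1662]
rimL [0.57   0.2013 0.1258]
rimR [0.57   0.3197 0.1277]
rimtop [0.572  0.2585 0.176 ]
rimbot [0.57   0.2643 0.0575]
mid at z [0.5504 0.2457 0.152 ]
to grasp [ 0.0085 -0.0011  0.1016]
```

Request:
{"op": "play_rows", "data": {
  "motion": [0,0.001,0.03,0,0,0,0,0,0,0.03,0,0,0,0,0,0,0.025,0,0,0,0,0,0,0.015,0,0,0,0,0,0,0,0,0,0,0]
}}

```text
time_s: 13.15
tcp_pos: [0.5516, 0.2468, 0.1395]
tcp_rot: [[-0.866, 0.015, 0.5], [0.013, 1.0, -0.008], [-0.5, -0.0, -0.866]]
force: [0.3, 0.7, -0.0]
grip_width: 0.0853
gripper_force: 0.0
```

Request:
{"op": "play_rows", "data": {
  "motion": [0,0,0,0,0,0,1,0,0,0,0,0,0,1,0,0,0,0,0,0,1,0,0,0,0,0,0,1,0,0,0,0,0,0,1]
}}

```text
time_s: 13.78
tcp_pos: [0.5506, 0.2462, 0.1397]
tcp_rot: [[-0.866, 0.015, 0.5], [0.012, 1.0, -0.008], [-0.5, -0.001, -0.866]]
force: [-3.8, -3.3, 5.6]
grip_width: 0.0171
gripper_force: 58.3
```

Run:
```python
from h import *
np.set_printoptions(precision=4,suppress=True)
o=observe();print(o['time_s'],o['tcp_pos'],o['tcp_rot'],o['force'],o['torque'],o['grip_width'],o['gripper_force'],o['joints'])
```

```text
13.775 [0.5506 0.2462 0.1397] [[-0.8661  0.0149  0.4997]
 [ 0.0123  0.9999 -0.0084]
 [-0.4998 -0.0012 -0.8661]] [-3.7701 -3.2522  5.5546] [-0.4687  0.3738 -0.2428] 0.017111161684594204 58.346603899262846 [ 0.5289 -0.0276  2.2025 -0.5042  0.5669 -0.6532]
```

```bash
cat > plan.py <<'E'
import numpy as np
R=np.array([[-.8661,.0149,.4997],[.0123,.9999,-.0084],[-.4998,-.0012,-.8661]])
def plan(cur,c,t0,t1,n,r=.048,x=0,dx=0):
    """cur: commanded (y,z); c: circle centre in TCP space"""
    p=np.array(cur);out=[]
    for t in np.linspace(t0,t1,n+1)[1:]:
        q=np.array([c[0]-r*np.sin(t),c[1]+r*np.cos(t)]);d=q-p;p=q
        out.append((R.T@np.array([.0149*d[0]+dx/n,d[0],d[1]])).round(4).tolist()+[0,0,0,1])
    for i in range(0,n,5):print(round(t0+(t1-t0)*(min(i+5,n))/n,2),sum(out[i:i+5],[]))
    print('end cmd',p.round(4))
E
python3 -c "
from plan import *
plan((.2462,.1397),(.2585,.0933),.26,1.46,10)"
```

```text
0.86 [0.0009, -0.0055, 0.0016, 0, 0, 0, 1, 0.0012, -0.0052, 0.0021, 0, 0, 0, 1, 0.0015, -0.0049, 0.0027, 0, 0, 0, 1, 0.0018, -0.0045, 0.0031, 0, 0, 0, 1, 0.0021, -0.004, 0.0036, 0, 0, 0, 1]
1.46 [0.0023, -0.0035, 0.004, 0, 0, 0, 1, 0.0025, -0.0029, 0.0043, 0, 0, 0, 1, 0.0026, -0.0023, 0.0046, 0, 0, 0, 1, 0.0028, -0.0016, 0.0048, 0, 0, 0, 1, 0.0028, -0.001, 0.0049, 0, 0, 0, 1]
end cmd [0.2108 0.0986]
```

Request:
{"op": "play_rows", "data": {
  "motion": [0.0009,-0.0055,0.0016,0,0,0,1,0.0012,-0.0052,0.0021,0,0,0,1,0.0015,-0.0049,0.0027,0,0,0,1,0.0018,-0.0045,0.0031,0,0,0,1,0.0021,-0.004,0.0036,0,0,0,1]
}}

```text
time_s: 14.4
tcp_pos: [0.5503, 0.2224, 0.1247]
tcp_rot: [[-0.866, 0.015, 0.5], [0.012, 1.0, -0.008], [-0.5, -0.0, -0.866]]
force: [-3.6, -1.1, 5.4]
grip_width: 0.017
gripper_force: 58.4
```

Request:
{"op": "play_rows", "data": {
  "motion": [0.0023,-0.0035,0.004,0,0,0,1,0.0025,-0.0029,0.0043,0,0,0,1,0.0026,-0.0023,0.0046,0,0,0,1,0.0028,-0.0016,0.0048,0,0,0,1,0.0028,-0.001,0.0049,0,0,0,1]
}}

```text
time_s: 15.02
tcp_pos: [0.5502, 0.211, 0.0974]
tcp_rot: [[-0.866, 0.015, 0.499], [0.012, 1.0, -0.008], [-0.499, -0.001, -0.866]]
force: [-3.6, -4.1, 2.6]
grip_width: 0.0172
gripper_force: 58.4
```

```bash
python3 -c "
from plan import *
from workcell import *
o=observe();print(o['tcp_pos'],o['force'],o['joints'])
plan((.2108,.0986),(.2585,.0933),1.46,4.46,20)"
```

```text
[0.55017958 0.21096746 0.09742266] [-3.57027491 -4.08461724  2.57887883] [ 4.58596398e-01 -9.29920853e-04  2.27011171e+00 -5.42912996e-01
  4.57156770e-01 -6.57204498e-01]
2.21 [0.0036, -0.0003, 0.0062, 0, 0, 0, 1, 0.0036, 0.0008, 0.0062, 0, 0, 0, 1, 0.0035, 0.0019, 0.006, 0, 0, 0, 1, 0.0033, 0.0029, 0.0057, 0, 0, 0, 1, 0.003, 0.0039, 0.0053, 0, 0, 0, 1]
2.96 [0.0027, 0.0047, 0.0047, 0, 0, 0, 1, 0.0023, 0.0055, 0.004, 0, 0, 0, 1, 0.0019, 0.0061, 0.0033, 0, 0, 0, 1, 0.0014, 0.0066, 0.0025, 0, 0, 0, 1, 0.0009, 0.007, 0.0016, 0, 0, 0, 1]
3.71 [0.0004, 0.0072, 0.0007, 0, 0, 0, 1, -0.0002, 0.0072, -0.0003, 0, 0, 0, 1, -0.0007, 0.0071, -0.0012, 0, 0, 0, 1, -0.0012, 0.0068, -0.0021, 0, 0, 0, 1, -0.0017, 0.0063, -0.003, 0, 0, 0, 1]
4.46 [-0.0022, 0.0058, -0.0037, 0, 0, 0, 1, -0.0026, 0.005, -0.0044, 0, 0, 0, 1, -0.0029, 0.0042, -0.005, 0, 0, 0, 1, -0.0032, 0.0033, -0.0055, 0, 0, 0, 1, -0.0034, 0.0023, -0.0059, 0, 0, 0, 1]
end cmd [0.305  0.0813]
```

Request:
{"op": "play_rows", "data": {
  "motion": [0.0036,-0.0003,0.0062,0,0,0,1,0.0036,0.0008,0.0062,0,0,0,1,0.0035,0.0019,0.006,0,0,0,1,0.0033,0.0029,0.0057,0,0,0,1,0.003,0.0039,0.0053,0,0,0,1]
}}

```text
time_s: 15.65
tcp_pos: [0.5504, 0.2212, 0.0635]
tcp_rot: [[-0.866, 0.014, 0.5], [0.012, 1.0, -0.007], [-0.5, 0.0, -0.866]]
force: [-4.6, -0.2, 3.5]
grip_width: 0.0171
gripper_force: 58.7
```

Request:
{"op": "play_rows", "data": {
  "motion": [0.0027,0.0047,0.0047,0,0,0,1,0.0023,0.0055,0.004,0,0,0,1,0.0019,0.0061,0.0033,0,0,0,1,0.0014,0.0066,0.0025,0,0,0,1,0.0009,0.007,0.0016,0,0,0,1]
}}

```text
time_s: 16.27
tcp_pos: [0.5508, 0.2516, 0.0457]
tcp_rot: [[-0.866, 0.014, 0.5], [0.012, 1.0, -0.006], [-0.5, 0.001, -0.866]]
force: [-11.0, -0.6, 10.6]
grip_width: 0.0172
gripper_force: 59.9
```

```bash
python3 -c "
from plan import *
from workcell import *
o=observe();print(o['tcp_pos'],o['force'],o['torque'],o['joints'])
plan((.2498,.0451),(.2585,.0933),2.96,4.46,10,dx=-.003)"
```

```text
[0.55083967 0.25162397 0.04574342] [-11.0430378   -0.56376644  10.57882007] [-0.08985096  0.8944284   0.00308295] [ 0.5377007   0.1293758   2.25569717 -0.74383306  0.39640933 -0.37729289]
3.71 [0.0001, 0.0072, -0.0004, 0, 0, 0, 1, 0.0001, 0.0072, -0.0004, 0, 0, 0, 1, -0.0004, 0.0071, -0.0014, 0, 0, 0, 1, -0.001, 0.0068, -0.0023, 0, 0, 0, 1, -0.0014, 0.0063, -0.0031, 0, 0, 0, 1]
4.46 [-0.0019, 0.0057, -0.0039, 0, 0, 0, 1, -0.0023, 0.005, -0.0046, 0, 0, 0, 1, -0.0027, 0.0042, -0.0052, 0, 0, 0, 1, -0.0029, 0.0033, -0.0057, 0, 0, 0, 1, -0.0031, 0.0023, -0.0061, 0, 0, 0, 1]
end cmd [0.305  0.0813]
```

Request:
{"op": "play_rows", "data": {
  "motion": [0.0001,0.0072,-0.0004,0,0,0,1,0.0001,0.0072,-0.0004,0,0,0,1,-0.0004,0.0071,-0.0014,0,0,0,1,-0.001,0.0068,-0.0023,0,0,0,1,-0.0014,0.0063,-0.0031,0,0,0,1]
}}

```text
time_s: 16.9
tcp_pos: [0.551, 0.2863, 0.0542]
tcp_rot: [[-0.865, 0.014, 0.501], [0.012, 1.0, -0.006], [-0.501, 0.001, -0.865]]
force: [3.9, -2.5, -1.2]
grip_width: 0.0171
gripper_force: 59.0
```

Request:
{"op": "play_rows", "data": {
  "motion": [-0.0022,0.0058,-0.0037,0,0,0,1,-0.0026,0.005,-0.0044,0,0,0,1,-0.0029,0.0042,-0.005,0,0,0,1,-0.0032,0.0033,-0.0055,0,0,0,1,-0.0034,0.0023,-0.0059,0,0,0,1]
}}

```text
time_s: 17.52
tcp_pos: [0.5512, 0.3057, 0.0828]
tcp_rot: [[-0.865, 0.015, 0.501], [0.012, 1.0, -0.008], [-0.501, -0.001, -0.866]]
force: [6.0, -4.5, -1.8]
grip_width: 0.017
gripper_force: 59.0
```

```bash
python3 -c "
from plan import *
from workcell import *
o=observe();print(o['tcp_pos'],o['force'],o['torque'],o['joints'])
plan((.305,.0813),(.2585,.0933),4.46,6.71,15)
plan((.2387,.137),(.2585,.0933),6.71,7.31,5)"
```

```text
[0.55118477 0.30566562 0.08277887] [ 5.98018481 -4.46561841 -1.7893894 ] [-0.72037305 -0.42469796 -0.38903391] [ 0.63437299  0.12390952  2.17099516 -0.66779153  0.51140619 -0.38751767]
5.21 [-0.0035, 0.0012, -0.0061, 0, 0, 0, 1, -0.0036, 0.0002, -0.0062, 0, 0, 0, 1, -0.0036, -0.0009, -0.0062, 0, 0, 0, 1, -0.0035, -0.0019, -0.006, 0, 0, 0, 1, -0.0033, -0.003, -0.0057, 0, 0, 0, 1]
5.96 [-0.003, -0.0039, -0.0052, 0, 0, 0, 1, -0.0027, -0.0048, -0.0047, 0, 0, 0, 1, -0.0023, -0.0055, -0.004, 0, 0, 0, 1, -0.0019, -0.0061, -0.0032, 0, 0, 0, 1, -0.0014, -0.0066, -0.0024, 0, 0, 0, 1]
6.71 [-0.0009, -0.007, -0.0015, 0, 0, 0, 1, -0.0003, -0.0072, -0.0006, 0, 0, 0, 1, 0.0002, -0.0072, 0.0003, 0, 0, 0, 1, 0.0007, -0.007, 0.0013, 0, 0, 0, 1, 0.0012, -0.0068, 0.0022, 0, 0, 0, 1]
end cmd [0.2386 0.137 ]
7.31 [0.0014, -0.0052, 0.0023, 0, 0, 0, 1, 0.0016, -0.0047, 0.0028, 0, 0, 0, 1, 0.0019, -0.0043, 0.0033, 0, 0, 0, 1, 0.0022, -0.0038, 0.0037, 0, 0, 0, 1, 0.0024, -0.0033, 0.0041, 0, 0, 0, 1]
end cmd [0.2174 0.1181]
```

Request:
{"op": "play_rows", "data": {
  "motion": [-0.0035,0.0012,-0.0061,0,0,0,1,-0.0036,0.0002,-0.0062,0,0,0,1,-0.0036,-0.0009,-0.0062,0,0,0,1,-0.0035,-0.0019,-0.006,0,0,0,1,-0.0033,-0.003,-0.0057,0,0,0,1]
}}

```text
time_s: 18.15
tcp_pos: [0.5511, 0.3007, 0.1171]
tcp_rot: [[-0.866, 0.015, 0.5], [0.012, 1.0, -0.008], [-0.5, -0.001, -0.866]]
force: [8.8, -3.8, -6.2]
grip_width: 0.0173
gripper_force: 58.7
```

Request:
{"op": "play_rows", "data": {
  "motion": [-0.003,-0.0039,-0.0052,0,0,0,1,-0.0027,-0.0048,-0.0047,0,0,0,1,-0.0023,-0.0055,-0.004,0,0,0,1,-0.0019,-0.0061,-0.0032,0,0,0,1,-0.0014,-0.0066,-0.0024,0,0,0,1]
}}

```text
time_s: 18.77
tcp_pos: [0.5507, 0.2744, 0.1391]
tcp_rot: [[-0.866, 0.014, 0.5], [0.012, 1.0, -0.007], [-0.501, 0.0, -0.866]]
force: [12.3, -1.4, -11.9]
grip_width: 0.017
gripper_force: 58.8
```

Request:
{"op": "play_rows", "data": {
  "motion": [-0.0009,-0.007,-0.0015,0,0,0,1,-0.0003,-0.0072,-0.0006,0,0,0,1,0.0002,-0.0072,0.0003,0,0,0,1,0.0007,-0.007,0.0013,0,0,0,1,0.0012,-0.0068,0.0022,0,0,0,1]
}}

```text
time_s: 19.4
tcp_pos: [0.5505, 0.241, 0.1382]
tcp_rot: [[-0.865, 0.013, 0.502], [0.013, 1.0, -0.003], [-0.502, 0.004, -0.865]]
force: [3.3, 4.2, -4.9]
grip_width: 0.0166
gripper_force: 60.0
```

Request:
{"op": "play_rows", "data": {
  "motion": [0.0014,-0.0052,0.0023,0,0,0,1,0.0016,-0.0047,0.0028,0,0,0,1,0.0019,-0.0043,0.0033,0,0,0,1]
}}

```text
time_s: 19.77
tcp_pos: [0.5503, 0.226, 0.1287]
tcp_rot: [[-0.865, 0.013, 0.502], [0.012, 1.0, -0.005], [-0.502, 0.002, -0.865]]
force: [3.9, 3.9, -1.0]
grip_width: 0.0172
gripper_force: 60.3
```

```bash
python3 -c "
from plan import *
from workcell import *
o=observe();p=o['tcp_pos'];print(p,o['force'],'theta est',2*np.pi+np.arctan2(.2585-p[1],p[2]-.0933))
print('cmd th',6.71+.36)
plan((.2585-.048*np.sin(7.07),.0933+.048*np.cos(7.07)),(.2585,.0933),7.07,7.42,5)"
```

```text
[0.55030086 0.22603402 0.12871035] [ 3.86762971  3.8822572  -1.0369585 ] theta est 7.025232102794745
cmd th 7.07
7.42 [0.0012, -0.0023, 0.0021, 0, 0, 0, 1, 0.0013, -0.0021, 0.0023, 0, 0, 0, 1, 0.0014, -0.0019, 0.0024, 0, 0, 0, 1, 0.0014, -0.0017, 0.0025, 0, 0, 0, 1, 0.0015, -0.0015, 0.0026, 0, 0, 0, 1]
end cmd [0.2149 0.1135]
```

Request:
{"op": "play_rows", "data": {
  "motion": [0.0012,-0.0023,0.0021,0,0,0,1,0.0013,-0.0021,0.0023,0,0,0,1,0.0014,-0.0019,0.0024,0,0,0,1,0,0,0,0,0,0,1]
}}

```text
time_s: 20.27
tcp_pos: [0.5504, 0.2204, 0.1224]
tcp_rot: [[-0.864, 0.014, 0.503], [0.013, 1.0, -0.004], [-0.503, 0.003, -0.864]]
force: [-6.9, 5.4, 10.9]
grip_width: 0.0168
gripper_force: 62.1
```

Request:
{"op": "play_rows", "data": {
  "motion": [0.0014,-0.0017,0.0025,0,0,0,1,0,0,0,0,0,0,1]
}}

```text
time_s: 20.52
tcp_pos: [0.5507, 0.2204, 0.122]
tcp_rot: [[-0.863, 0.013, 0.505], [0.014, 1.0, -0.001], [-0.505, 0.006, -0.863]]
force: [-23.8, 8.8, 28.2]
grip_width: 0.0172
gripper_force: 64.6
```

Request:
{"op": "play_rows", "data": {
  "motion": [-0.0014,0.0017,-0.0025,0,0,0,1,0,0,0,0,0,0,0.7,0,0,0,0,0,0,0.3,0,0,0,0,0,0,0.3,0,0,0,0,0,0,0.3]
}}

```text
time_s: 21.15
tcp_pos: [0.5489, 0.2181, 0.1189]
tcp_rot: [[-0.867, 0.015, 0.499], [0.013, 1.0, -0.008], [-0.499, -0.001, -0.867]]
force: [-0.4, -0.0, -0.4]
grip_width: 0.0597
gripper_force: 0.0
```

Request:
{"op": "play_rows", "data": {
  "motion": [0,0,-0.01,0,0,0,0.3,0,0,-0.03,0,0,0,0.3,0,0,-0.04,0,0,0,0.3,0,0,-0.04,0,0,0,0.3,0,0,-0.03,0,0,0,0.3]
}}

```text
time_s: 21.78
tcp_pos: [0.4738, 0.2201, 0.2522]
tcp_rot: [[-0.865, 0.014, 0.501], [0.013, 1.0, -0.006], [-0.501, 0.002, -0.865]]
force: [0.5, 0.6, 0.1]
grip_width: 0.0598
gripper_force: 0.0
```

Run:
```python
from h import *
np.set_printoptions(precision=4,suppress=True)
o=observe();print(o['time_s'],o['tcp_pos'],o['force'])
w=snap('wrist','w6.png')[:,:,::-1];s=snap('side','s6.png')[:,:,::-1];t=snap('top','t6.png')[:,:,::-1]
a=cv2.resize(s[150:300,200:340],(420,450),interpolation=2)
b=cv2.resize(w[60:360,120:500],(380,300));c=cv2.resize(t[120:245,180:340],(380,297),interpolation=2)
M=np.zeros((600,800,3),np.uint8);M[:450,:420]=a;M[:300,420:]=b;M[300:597,420:]=c
cv2.imwrite('pics/m6.png',M)
```

```text
21.775 [0.4738 0.2201 0.2522] [0.4874 0.5565 0.1459]
```

View pics/m6.png

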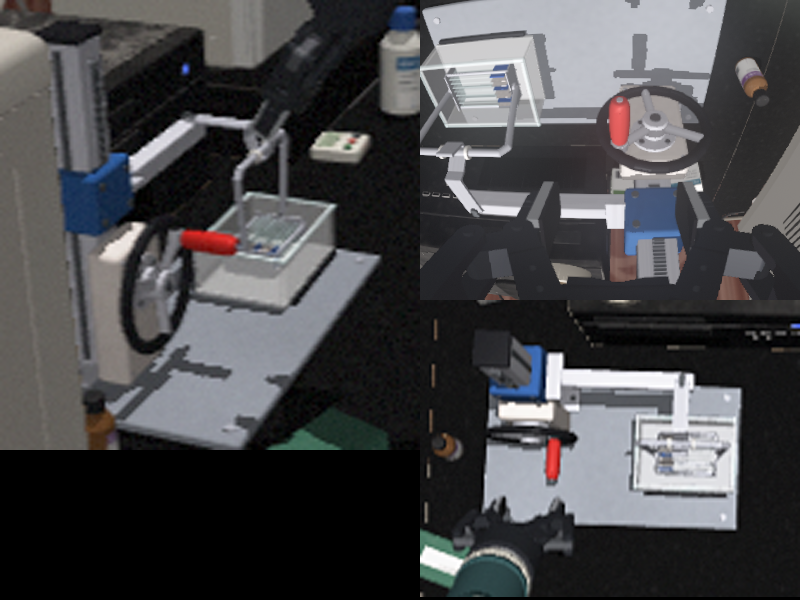

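The rack hangs upright in the dish, the lift is down, the gripper is clear and the bystanders haven't moved.

```bash
python3 -c "
from workcell import *
print(job_done())"
```

```text
the job is handed in; nothing more can be done
None
```

The rack hangs upright from the hook in the clear dish, between its collars and released. I turned the handwheel clockwise until it stopped (about 7.2 rad by the arm's own position reading), so the lift is fully down, and handed the job in at about 22 s.

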